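# Fit the matching anvil plate and lock it with the collar-guarded clamp lever

## Task

Pick out the one anvil plate whose two holes match the fixture's dowel pins and seat it flat on the fixture, down over both pins. Then lock it: lift the lockout collar on the clamp lever, push the lever over through the gate towards the plate until it is fully over, and let the collar drop back down behind the gate. Leave the other objects on the bench (bottle, disc, case, jar, bar, tools, cup) where they are; the two other plates do not matter.

Things in the scene. Friction and masses are not known exactly. Their poses are not given: they have to be found in the camera images.
- plate_a_c (a point): Loose steel anvil plate, 0.55 kg, 110 (x) x 90 (y) x 10 mm, lying flat, with a dark grooved block on its middle, 30 (x) x 40 (y) mm, 36 mm tall above the plate, to grip across its 30 mm. This point: plate centre, 31 mm above its underside, z up. Two 14 mm through holes at (+40,+28) and (-40,-28) mm: matches the pins, either way round.
- plate_b_c (a point): Loose steel anvil plate, 0.55 kg, 110 (x) x 90 (y) x 10 mm, lying flat, with a dark grooved block on its middle, 30 (x) x 40 (y) mm, 36 mm tall above the plate, to grip across its 30 mm. This point: plate centre, 31 mm above its underside, z up. Two 14 mm through holes at (+40,-28) and (-40,+28) mm: mirror image of the pins, does not fit.
- plate_c_c (a point): Loose steel anvil plate, 0.55 kg, 110 (x) x 90 (y) x 10 mm, lying flat, with a dark grooved block on its middle, 30 (x) x 40 (y) mm, 36 mm tall above the plate, to grip across its 30 mm. This point: plate centre, 31 mm above its underside, z up. Two 14 mm through holes at (+26,+28) and (-26,-28) mm: too close together, does not fit.
- fixture: The fixed clamping fixture: a steel base 130 (x) x 255 (y) x 20 mm with the plate seat over its -y end and the clamp lever over its +y end. Origin on the bench under the seat's centre, z up; the base reaches from 60 mm on the -y side to 195 mm on the +y side of it.
- seat (a point): Centre of the plate seat, on top of the fixture's base (20 mm above the bench), fixture's axes. Two dowel pins, 12 mm diameter, 16 mm tall, tips tapered, stand at (+40,+28) and (-40,-28) mm in x, y. A seated plate lies flat on the base, its centre point 31 mm above the seat, its x along the seat's x (either way round).
- lever_pivot (a point): The clamp lever's hinge, 115 mm along +y from the seat and 17 mm above it, fixture's axes; hinge axis = x. The lever is a 14 mm bar standing up between two grey round cheeks (radius 56 mm, outer faces 50 mm apart). On the cheeks stands the gate: a grey block on each side, 52 mm apart over both, reaching 74 mm from the pivot.
- lever_tip (a point): The black top end (20 mm diameter) of the clamp lever, 145 mm from the pivot; at lever angle q it lies at y = -145 sin q, z = 145 cos q mm from the pivot. A clamp toe (85 mm long, 22 wide, 10 thick) is rigid with the lever: raised beside the seat while the lever leans away, 2 mm over a seated plate's edge when the lever is fully over.
- lever (a joint): Lever angle, rad: 0 upright, positive leaning to the seat (-y), -0.55 fully open to 0.5 fully over (locked). It stays where it is left and needs about 3 N at the collar. With the collar down, the collar's cross pin hits the gate at about -0.20 from the open side; beyond about +0.42 the collar can drop in behind the gate.
- collar (a joint): Lift of the lockout collar along the lever, m: 0 down, 0.022 fully up. A spring pulls it down (3 N when down, 6 to 7 N fully up) and returns it by itself when let go. Its cross pin clears the gate from a lift of 0.016.
- collar_grip (a point): Centre of the collar's bare-metal grip: a block 40 mm (x, the hinge axis) x 36 mm x 30 mm (z, up along the lever) round the lever, 103 mm from the pivot along the lever when down. The lever's tip then stands 42 mm above it. Grip it across x from above, fingers either side of the lever.
- bottle: Bystander, loose, to be left alone: white bottle, 42 mm diameter, 145 mm tall, standing; origin under its centre, on the bench.
- ref_disc: Bystander, loose, to be left alone: steel reference disc, 50 mm diameter, 16 mm tall; origin under its centre, on the bench.
- case: Bystander, loose, to be left alone: grey case 70 x 100 x 30 mm; origin under its centre, on the bench.
- jar: Bystander, loose, to be left alone: amber jar, 64 mm diameter, 75 mm tall; origin under its centre, on the bench.
- bar: Bystander, loose, to be left alone: square steel bar 140 x 25 x 25 mm; origin under its centre, on the bench.
- driver: Bystander, loose, to be left alone: screwdriver 190 mm long, lying; origin under its centre, on the bench.
- cup: Bystander, loose, to be left alone: white cup, 76 mm diameter, 85 mm tall; origin under its centre, on the bench.
- wrench: Bystander, loose, to be left alone: wrench 170 mm long, lying; origin under its centre, on the bench.
- plate_a: The matching plate itself (see its centre point plate_a_c); origin at the centre of its underside.
Mind the look-alikes: they are no part of the job. What is shaped like the plate_a but green or pink is not meant.

How it is judged:
By the outcome, as a careful person would: the job done as asked, in the order asked, and still so for the second after the job is handed in, with the robot touching nothing.
It also fails if it takes over 50 s, if anything falls off the work surface, if the arm or the gripper's body presses on something with over 40 N, if the wrist force passes 120 N, or if a joint passes its speed limit or range.

## Robot

A 7-joint arm with a two-finger parallel gripper is mounted at the origin on the work surface. World frame = base frame: x ahead of the robot, y to its left, z up, the work surface at z = 0. Lengths are in m, angles in rad, forces in N, time in s.
With the tool pointing down it reaches from about 0.425 to 0.875 m from the base axis. Payload 4.7 kg.
Tool frame: the origin (TCP) lies midway between the tips of the shut fingers; the grasp point (between the pads) lies 19 mm behind it; z points along the fingers, y is the direction in which the jaws open and shut (so a half turn about z gives the same grasp; the last joint's range is limited). The gripper opens to 87 mm and grips with 3 to 60 N. Pads are 19 mm wide; open, the fingers measure 117 mm over their backs; the gripper's body (75 mm by 190 mm) begins 51 mm behind the grasp point.
Start: joints at [0.014, 0.321, -0.07, 1.45, 0.023, 1.371, -0.057], TCP at [0.65, -0, 0.223] pointing down, gripper open.
Joint ranges: [-2.86, 2.86], [-0.3, 2.09], [-1.38, 1.24], [0.06, 2.45], [-1.56, 4.7], [0.09, 2.05], [-2.69, 2.69]. Speed limits (rad/s): [2.57, 2.57, 3.14, 3.14, 3.14, 3.14, 3.14].

## Interface

Orientations are given as a rotation vector (axis times angle).
In Python, from bench import get_state, eyes, job gives the robot as it stands. The module is installed in compiled form; this text tells all that it offers.
- The arm moves only by the shell command python3 -m jog 'ROWS' [FORCE]. ROWS is JSON, a list that holds one entry, the list of rows, each a list of 5 numbers: the opening, from 0 (shut) to 1 (fully open), then the shift along the tool's x, y, z in units of 40 mm (1.0 is 40 mm), then the turn about the tool's z in units of 5 degrees (1.0 is 5 degrees). In form: [[[jaw, dx, dy, dz, turn], ...]]. A call has 1 to 10 rows; each row shifts and turns the commanded pose from where the row before left it, along the tool's axes as they then stand; what a row does not reach is not made up. A row lasts 1/8 s, in which the tool goes at most 62.5 mm and 10.7 degrees, less where a joint would pass 70% of its speed; a pose out of reach is approached as far as the arm can. A call is refused whole if a number of a shift passes 1 or a number of a turn 1, either way. A call with a gripper value outside its range is refused whole. The fingers move at their own pace and stop on an object; FORCE is the grip in N (left out, the last holds). Time passes only in rows, so rows that do not move let the fingers close. It gives the time, the measured TCP pose, the force and the opening at its end, in the units of the state.
- get_state(): the state, without advancing time (a new reading comes with each control period).
- eyes.get_image(name): name is "scene" or "side" or "wrist"; returns (picture, depth): 480x640x3 uint8, red, green, blue; 480x640 float32, m along the optical axis (not along the pixel's ray), 0 where there is no reading.
- eyes.camera_params(name): a dict with "camera_matrix" (3x3 intrinsics, pixels), "k1" (the pictures are not rectified: a ray, as slopes to the right and down, at radius r is drawn at 1 + k1 r^2 times it, then the intrinsics apply), "pose" (4x4, takes a point from camera to world coordinates); the wrist camera has in their place "mount" (4x4, takes a point from camera to tool coordinates, whose origin is the TCP and whose axes are the flange's). Camera axes: x right, y down, z forward; pixel columns grow to the right and rows downward; lengths in m; the calibration is good to about 2 mm. A picture is of the moment at which its call begins: read the wrist's pose just before it. camera_params takes no time and is no camera call.
- job.close_job(): hands the job in, once; it reports no verdict.
The state is a dict: "time": time; "joint_positions": joint angles; "qd": joint speeds; "joint_torque": joint torques, N m; "position": TCP position; "tool_rot": TCP orientation; "ft_force": force on the tool from outside, world axes, zero at the start; "torque": the same for the moment, N m; "grip_width": opening from 0.0 (shut) to 1.0 (fully open).
Only numpy, scipy, OpenCV 4.12 (cv2) and the standard library are available. Lean on these libraries where they do the work, as an engineer would, in place of code of your own. Each camera call takes 0.05 s, during which the arm holds its last target. There are 200 camera calls.

## Working session

There is one attempt and no reset: what is moved stays moved. The work goes in short steps, Python scripts to look and compute and a shell command to move; the robot and the scene stay as the last step left them, time stands still between calls to the robot, and variables do not carry over. Pictures are saved under pics/ and viewed, about 8 in all and at most 12, crops included, and the job is handed in when it is done.

```bash
mkdir -p pics; cat > h.py <<'E'
import numpy as np, cv2
from bench import get_state, eyes, job
from scipy.spatial.transform import Rotation as R
def T_of(name, s=None):
    p=eyes.camera_params(name)
    if 'pose' in p: return np.array(p['pose']),p
    s=s or get_state(); T=np.eye(4); T[:3,:3]=R.from_rotvec(s['tool_rot']).as_matrix(); T[:3,3]=s['position']
    return T@np.array(p['mount']),p
def grab(name,fn=None):
    s=get_state(); im,d=eyes.get_image(name); T,p=T_of(name,s)
    if fn: cv2.imwrite('pics/'+fn+'.png',im[:,:,::-1]); np.savez('pics/'+fn+'.npz',im=im,d=d,T=T,K=p['camera_matrix'],k1=p['k1'])
    return im,d,T,p
def rays(uv,K,k1):
    uv=np.atleast_2d(np.array(uv,float)); K=np.array(K)
    xy=cv2.undistortPoints(uv.reshape(-1,1,2),K,np.array([float(k1),0,0,0])).reshape(-1,2)
    return np.c_[xy,np.ones(len(xy))]
def onplane(uv,z,f):
    r=rays(uv,f['K'],f['k1'])@f['T'][:3,:3].T; o=f['T'][:3,3]
    return o+r*((z-o[2])/r[:,2])[:,None]
def cloud(f):
    v,u=np.mgrid[:480,:640]; r=rays(np.c_[u.ravel(),v.ravel()],f['K'],f['k1'])
    P=(r*f['d'].reshape(-1,1))@f['T'][:3,:3].T+f['T'][:3,3]; P[f['d'].ravel()==0]=np.nan
    return P.reshape(480,640,3)
def project(P,f):
    C=(np.atleast_2d(P)-f['T'][:3,3])@f['T'][:3,:3]; xy=C[:,:2]/C[:,2:]; r2=(xy**2).sum(1,keepdims=True)
    xy=xy*(1+f['k1']*r2); return xy@np.array(f['K'])[:2,:2].T+np.array(f['K'])[:2,2]
E
python3 - <<'E'
from h import *
s=get_state(); print(s)
for n in('scene','side','wrist'):
    im,d,T,p=grab(n,n+'0'); print(n,T.round(3).tolist(),p['camera_matrix'],p['k1'])
E
```

```text
{'time': 0.0, 'joint_positions': array([ 0.0141104 ,  0.32176066, -0.07008291,  1.45169255,  0.02261652,
        1.3707526 , -0.05689567]), 'qd': array([-7.96271809e-05, -4.88991720e-04,  2.08865020e-03, -2.49783834e-05,
        1.54162157e-03, -1.30353416e-03, -7.49940525e-04]), 'joint_torque': array([-2.58547143e-04, -4.91284704e+01, -4.03903294e-01, -3.12526345e+01,
       -6.40594075e-02,  4.37659642e-02,  1.61017233e-04]), 'position': array([ 6.49455322e-01, -6.33367355e-05,  2.21493156e-01]), 'tool_rot': array([-2.22055747e+00, -2.22061621e+00,  2.15095462e-03]), 'ft_force': array([-0.53715609, -0.54083237,  0.08444741]), 'torque': array([-0.02191315, -0.01021771,  0.01289394]), 'grip_width': 0.9969257956713978}
scene [[-0.858, 0.45, -0.247, 0.846], [0.513, 0.74, -0.435, 0.631], [-0.013, -0.5, -0.866, 1.367], [0.0, 0.0, 0.0, 1.0]] [[586.41556952   0.         313.79330818]
 [  0.         586.41556952 234.31395193]
 [  0.           0.           1.        ]] -0.006099858635454649
side [[0.952, -0.173, 0.254, 0.227], [-0.307, -0.546, 0.779, -0.902], [0.004, -0.82, -0.573, 0.759], [0.0, 0.0, 0.0, 1.0]] [[462.08030967   0.         316.34800971]
 [  0.         462.08030967 242.93859559]
 [  0.           0.           1.        ]] -0.06809069014095118
wrist [[1.0, 0.002, -0.003, 0.65], [0.001, -0.954, -0.3, 0.083], [-0.003, 0.3, -0.954, 0.383], [0.0, 0.0, 0.0, 1.0]] [[354.95718661   0.         321.30762138]
 [  0.         354.95718661 240.31282953]
 [  0.           0.           1.        ]] -0.04244442981244447
```

View pics/scene0.png

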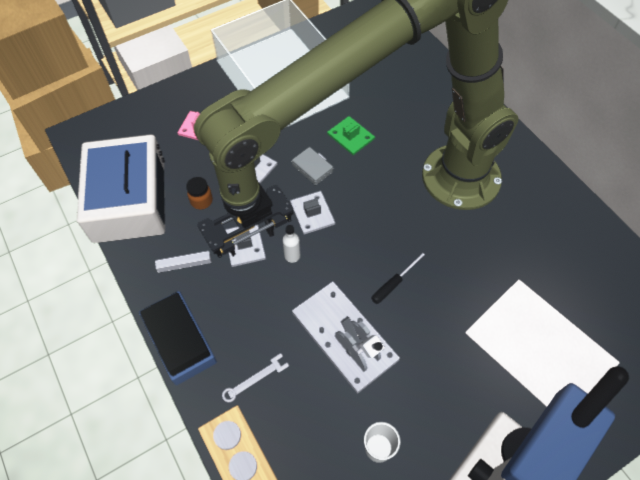

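View pics/side0.png

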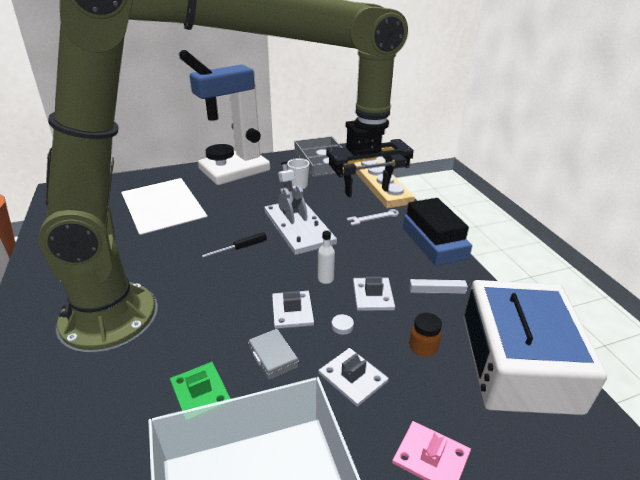

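The scene and side pictures show the fixture around scene (345,335) / side (300,222). The three steel plates are at side (293,309), (374,293) and (353,375), and the green and pink decoys are at (200,388) and (432,455). Next I zoom in on the plates and the fixture.

```bash
python3 - <<'E'
import cv2,numpy as np
a=cv2.imread('pics/side0.png'); 
c=cv2.resize(a[265:410,255:400],None,fx=4,fy=4,interpolation=cv2.INTER_CUBIC); cv2.imwrite('pics/c1.png',c)
b=cv2.imread('pics/scene0.png'); e=cv2.resize(b[275:400,285:410],None,fx=4,fy=4,interpolation=cv2.INTER_CUBIC); 
f=cv2.resize(a[160:260,250:345],(475,500),interpolation=cv2.INTER_CUBIC)[:, :300]
cv2.imwrite('pics/c2.png',np.hstack([e,f]))
E
```

```text
(no output)
```

View pics/c1.png

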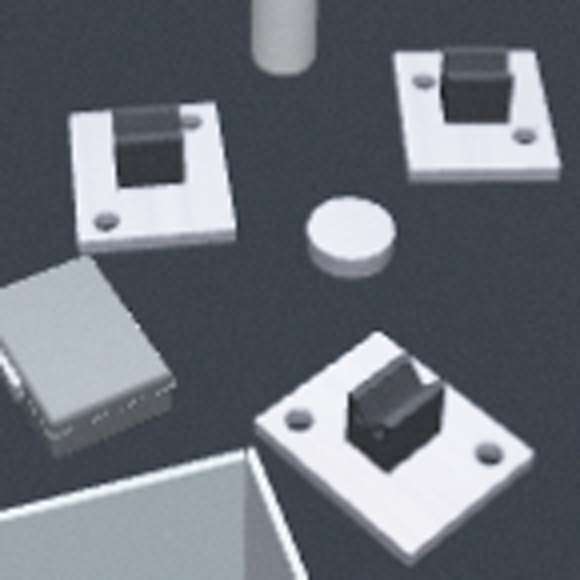

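View pics/c2.png

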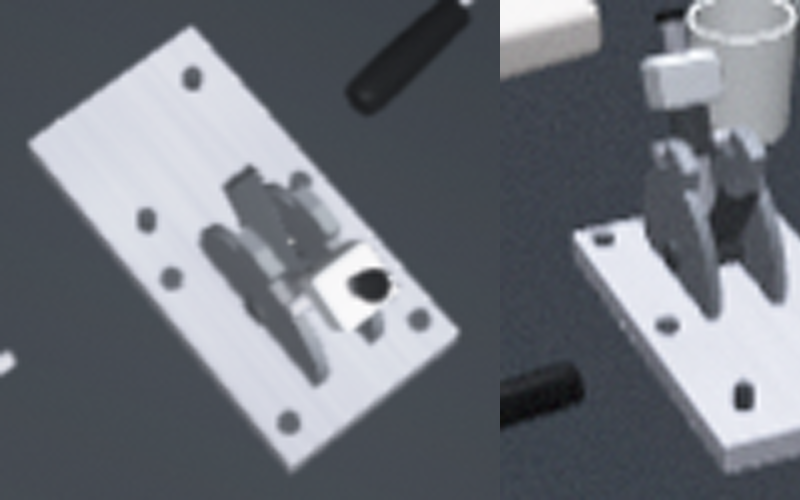

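```bash
cat >> h.py <<'E'
def load(n): 
    z=np.load('pics/'+n+'.npz'); return {k:z[k] for k in z.files}
E
python3 - <<'E'
from h import *
f=load('side0')
g=lambda L: np.array(L)/4+[255,265]
P={'1':([(106,220),(190,121)],[(70,115),(215,103),(235,233),(80,242)]),
'2':([(424,81),(524,135)],[(393,53),(533,50),(560,170),(410,173)]),
'3':([(300,419),(488,454)],[(378,332),(533,454),(412,552),(255,422)])}
for k,(h,c) in P.items():
    H=onplane(g(h),.010,f)[:,:2];C=onplane(g(c),.010,f)[:,:2]
    m=C.mean(0);e=np.roll(C,-1,0)-C;L=np.hypot(*e.T)
    i=0 if L[0]+L[2]>L[1]+L[3] else 1
    x=e[i]-e[i+2];x/=np.hypot(*x)
    y=np.array([-x[1],x[0]])
    print(k,'ctr',m.round(4),'sides',L.round(3),'xang',np.degrees(np.arctan2(x[1],x[0])).round(1),'holes',((H-m)@np.c_[x,y]).round(4).tolist(),'mid',H.mean(0).round(4))
s=load('scene0'); im=s['im'];X=cloud(s)
g=lambda L: np.array(L)/4+[285,275]
q=g([(192,26),(30,145),(290,472),(460,332)])
C=onplane(q,.02,s)[:,:2];print('fix corners',C.round(4).tolist(),np.hypot(*(np.roll(C,-1,0)-C).T).round(4))
ax=((C[1]+C[0])-(C[2]+C[3]))/2; ax/=np.hypot(*ax); y=-ax; x=np.array([y[1],-y[0]])
seat=(C[0]+C[1])/2+y*.06; print('yaxis',y,'xang',np.degrees(np.arctan2(x[1],x[0])),'seat',seat)
D=onplane(g([(192,77),(147,220),(172,277),(290,422),(420,318),(300,182)]),.03,s)[:,:2]
print('pins z=.03',((D-seat)@np.c_[x,y]).round(4).tolist())
D=onplane(g([(192,77),(147,220),(172,277),(290,422),(420,318),(300,182)]),.02,s)[:,:2]
print('dots z=.02',((D-seat)@np.c_[x,y]).round(4).tolist())
for p in [(370,285),(345,275)]:
    u,v=(np.array(p)/4+[285,275]).astype(int); w=X[v,u]; print(p,w.round(3),((w[:2]-seat)@np.c_[x,y]).round(4))
E
```

```text
1 ctr [ 0.423  -0.1204] sides [0.089 0.113 0.088 0.109] xang -101.0 holes [[0.0381, -0.0282], [-0.0411, 0.0277]] mid [ 0.4231 -0.1189]
2 ctr [ 0.6273 -0.1278] sides [0.09  0.112 0.089 0.111] xang -106.7 holes [[-0.0273, -0.028], [0.0243, 0.0276]] mid [ 0.6275 -0.1263]
3 ctr [ 0.4876 -0.347 ] sides [0.109 0.087 0.108 0.09 ] xang -65.1 holes [[-0.0403, -0.0267], [0.0397, 0.0269]] mid [ 0.4876 -0.3467]
fix corners [[0.4913, 0.0991], [0.6193, 0.1161], [0.5919, 0.3679], [0.4611, 0.3504]] [0.1292 0.2532 0.132  0.253 ]
yaxis [-0.11364888  0.99352098] xang 6.525700407246465 seat [0.54849023 0.16723841]
pins z=.03 [[-0.0398, -0.0301], [0.0397, 0.0268], [0.0499, 0.0641], [0.0498, 0.1739], [-0.05, 0.1729], [-0.0485, 0.0643]]
dots z=.02 [[-0.0427, -0.0336], [0.0374, 0.0238], [0.0476, 0.0614], [0.0475, 0.1721], [-0.0529, 0.171], [-0.0515, 0.0616]]
(370, 285) [0.531 0.335 0.17 ] [0.0014 0.1688]
(345, 275) [0.531 0.317 0.145] [1.000e-04 1.503e-01]
```

Plate 3 at (0.488, -0.347) is the matching one: its holes are at (±40, ±27) mm. Plate 1 is the mirror image and plate 2 has its holes too close together. The pins fit a seat at about (0.548, 0.166), x axis 6.5°. I check the clearance around plate 3 and start moving.

```bash
python3 - <<'E'
from h import *
X=cloud(load('side0')).reshape(-1,3); 
a=np.radians(-65.1);x=np.array([np.cos(a),np.sin(a)]);y=np.array([-x[1],x[0]])
L=(X[:,:2]-[.4876,-.347])@np.c_[x,y]
m=(X[:,2]>.02)&(abs(L[:,0])<.16)&(abs(L[:,1])<.12)&~((abs(L[:,0])<.03)&(abs(L[:,1])<.03))
q=np.c_[L,X[:,2]][m]; print(len(q)); 
for b in np.unique((q[:,:2]//.02),axis=0):
    k=(q[:,:2]//.02==b).all(1); print((b*20).astype(int),k.sum(),q[k,2].max().round(3))
E
python3 -m jog '[[[1,-1,-0.45,0,0],[1,-1,-0.45,0,0],[1,-1,-0.45,0,0],[1,-1,-0.45,0,0],[1,-1,-0.45,0,0],[1,-1,-0.45,0,0.5],[1,0,0,0,1],[1,0,0,0,1],[1,0,0,0,1],[1,0,0,0,1]]]'
```

```text
726
[-160 -120] 72 0.031
[-160 -100] 70 0.031
[-160  -80] 67 0.031
[-160  -60] 27 0.03
[-140 -120] 74 0.031
[-140 -100] 69 0.03
[-140  -80] 68 0.031
[-140  -60] 10 0.03
[-120 -120] 80 0.031
[-120 -100] 91 0.031
[-120  -80] 75 0.03
[-100 -100] 6 0.026
[-100  -80] 17 0.028
time: 1.4
position: [0.5418, -0.24, 0.2222]
tool_rot: [-2.614, -1.741, 0.001]
ft_force: [-0.3, 1.3, -0.1]
grip_width: 0.996
```

```bash
python3 -m jog '[[[1,0,0,0,1],[1,0,0,0,1],[1,0,0,0,1],[1,0,0,0,1],[1,0,0,0,1],[1,0,0,0,1],[1,0,0,0,1],[1,0,0,0,1],[1,0,0,0,0.5]]]'
cat >> h.py <<'E'
def goto(xy,z=None,ang=None):
    s=get_state(); M=R.from_rotvec(s['tool_rot']).as_matrix(); p=s['position']
    d=np.array([xy[0],xy[1],p[2] if z is None else z])-p
    ay=np.degrees(np.arctan2(M[1,1],M[0,1]))
    t=0 if ang is None else -((ang-ay+90)%180-90)/5
    print('t',round(s['time'],2),'pos',p.round(4),'ytool ang',round(ay,2),'units xyz',(M.T@d/.04).round(3),'turn',round(t,3),'tilt',M[:,2].round(4))
E
python3 - <<'E'
from h import *
goto((.4876,-.347),.012,-65.1)
E
```

```text
time: 2.52
position: [0.5418, -0.2399, 0.2222]
tool_rot: [-3.067, -0.677, 0.001]
ft_force: [-0.1, -0.4, 0.6]
grip_width: 0.997
t 2.52 pos [ 0.5418 -0.2399  0.2222] ytool ang -65.1 units xyz [-2.353  1.86   5.255] turn 0.0 tilt [-6.e-04  2.e-04 -1.e+00]
```

```bash
python3 -m jog '[[[1,-0.8,0.62,0.3,0],[1,-0.8,0.62,0.3,0],[1,-0.75,0.62,0.3,0],[1,0,0,0.2,0],[1,0,0,0,0]]]'; python3 - <<'E'
from h import *
grab('wrist','w1'); goto((.4876,-.347),.012,-65.1)
E
```

```text
time: 3.15
position: [0.4882, -0.346, 0.1776]
tool_rot: [-3.065, -0.68, 0.001]
ft_force: [0.1, 0.5, 0.5]
grip_width: 1.003
t 3.2 pos [ 0.489  -0.3457  0.1782] ytool ang -64.9 units xyz [-0.047  0.021  4.155] turn 0.04 tilt [-2.0e-04  1.3e-03 -1.0e+00]
```

View pics/w1.png

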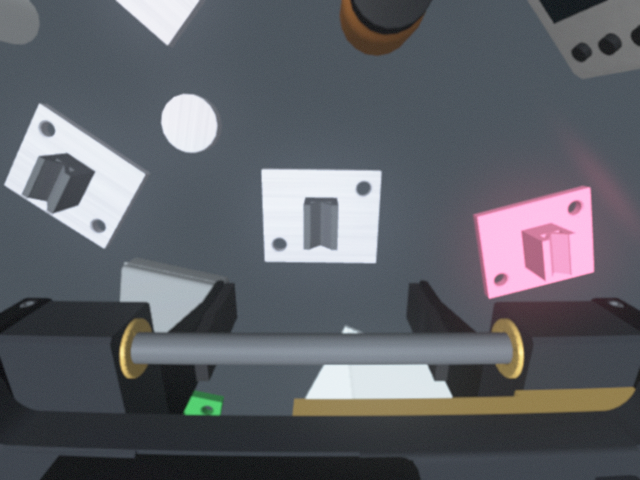

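The wrist view shows the plate at (321,216) between the fingers, with holes at (364,188) and (279,244). I measure it from here.

```bash
cat > plate.py <<'E'
from h import *
def plate(n,z,near):
    f=load(n); im=f['im'].astype(int); m=((im.min(2)>150)&(im.max(2)-im.min(2)<30)).astype(np.uint8)
    cs,_=cv2.findContours(m,cv2.RETR_EXTERNAL,cv2.CHAIN_APPROX_NONE)
    c=[c for c in cs if cv2.pointPolygonTest(c,near,True)>-3 and cv2.contourArea(c)>1000][0]
    P=onplane(c[:,0,:],z,f)[:,:2]; (cx,(w,h),a)=cv2.minAreaRect((P*1000).astype(np.float32))
    print('rect mm',np.round(cx,1),w,h,a)
    hm=m*0; cv2.drawContours(hm,[c],-1,1,-1); hm&=1-m
    k,l,st,ce=cv2.connectedComponentsWithStats(hm)
    for i in range(1,k):
        if st[i,4]>25: print(st[i],ce[i].round(1),onplane(ce[i],z,f)[0].round(4))
E
python3 - <<'E'
from plate import *
plate('w1',.010,(321,180))
H=onplane([(364,188),(279,244)],.01,load('w1'))[:,:2]; d=H[0]-H[1]; print(H.mean(0),np.hypot(*d),np.degrees(np.arctan2(d[1],d[0]))-np.degrees(np.arctan2(28,40)))
E
```

```text
rect mm [ 489.5 -344.2] 91.21037292480469 110.7138442993164 24.445131301879883
[356 182  15  13 155] [363.1 188. ] [ 0.5319 -0.3683  0.01  ]
[ 304  198   34   51 1655] [320.2 222.3] [ 0.4851 -0.3461  0.01  ]
[273 238  14  12 131] [279.1 243.6] [ 0.4486 -0.3188  0.01  ]
[ 0.49019741 -0.34400053] 0.09775467915641242 -65.81780613378231
```

```bash
python3 - <<'E'
from h import *
goto((.4895,-.3445),.014,-65.6)
E
python3 -m jog '[[[1,0,-0.02,0.6,0.12],[1,0.03,0,0.8,0],[1,0,0,0.8,0],[1,0,0,0.8,0],[1,0,0,0.7,0],[1,0,0,0.4,0],[1,0,0,0,0]]]'; python3 - <<'E'
from h import *
goto((.4895,-.3445),.014,-65.6)
E
```

```text
t 3.2 pos [ 0.489  -0.3457  0.1782] ytool ang -64.9 units xyz [ 0.023 -0.016  4.106] turn 0.14 tilt [-2.0e-04  1.3e-03 -1.0e+00]
time: 4.08
position: [0.4892, -0.3448, 0.0139]
tool_rot: [-3.069, -0.666, 0.001]
ft_force: [0.6, -0.9, 1.0]
grip_width: 1.0
t 4.08 pos [ 0.4892 -0.3448  0.0139] ytool ang -65.52 units xyz [ 0.011 -0.003 -0.002] turn 0.016 tilt [-0.0012  0.0011 -1.    ]
```

Now I grip, lift, and check the grasp.

```bash
python3 -m jog '[[[0,0,0,0,0],[0,0,0,0,0],[0,0,0,0,0],[0,0,0,0,0],[0,0,0,0,0],[0,0,0,0,0],[0,0,0,-0.5,0],[0,0,0,-0.8,0],[0,0,0,-0.9,0],[0,0,0,-0.9,0]]]' 45; python3 -m jog '[[[0,0,0,-0.9,-1],[0,0,0,-0.9,-1],[0,0,0,0,-1],[0,0,0,0,-1],[0,0,0,0,-1],[0,0,0,0,-1],[0,0,0,0,-1],[0,0,0,0,-1],[0,0,0,0,-1],[0,0,0,0,-1]]]';  python3 - <<'E'
from h import *
goto((.5485,.166),None,6.5)
E
```

```text
time: 5.32
position: [0.488, -0.3454, 0.1394]
tool_rot: [-3.069, -0.663, 0.002]
ft_force: [1.3, -0.6, -6.9]
grip_width: 0.338
time: 6.58
position: [0.488, -0.3454, 0.2101]
tool_rot: [-2.498, -1.901, 0.002]
ft_force: [-0.6, -0.0, -7.1]
grip_width: 0.342
t 6.58 pos [ 0.488  -0.3454  0.2101] ytool ang -15.45 units xyz [ 1.2727e+01 -1.9470e+00  1.1000e-02] turn -4.39 tilt [-0.002   0.0011 -1.    ]
```

```bash
python3 -m jog '[[[0,0,0,0,-1],[0,0,0,0,-1],[0,0,0,0,-1],[0,0,0,0,-1],[0,0,0,0,-0.4],[0,0.5,0,0,0],[0,1,0,0,0],[0,1,0,0,0],[0,1,0,0,0],[0,1,0,0,0]]]';  python3 - <<'E'
from h import *
goto((.561,.057),None,6.5)
E
```

```text
time: 7.82
position: [0.4681, -0.1644, 0.2106]
tool_rot: [-2.094, -2.342, -0.0]
ft_force: [-0.4, 0.9, -6.9]
grip_width: 0.341
t 7.83 pos [ 0.4681 -0.1644  0.2106] ytool ang 6.41 units xyz [5.242e+00 2.925e+00 2.000e-03] turn -0.019 tilt [-3.e-04  5.e-04 -1.e+00]
```

```bash
python3 -m jog '[[[0,0.9,0.5,0,0],[0,0.9,0.5,0,0],[0,0.9,0.5,0,0],[0,0.9,0.5,0,0],[0,0.9,0.5,0,0],[0,0.7,0.42,0,0],[0,0,0,0,0],[0,0,0,0,0]]]';  python3 - <<'E'
from h import *
grab('wrist','w2'); goto((.5485,.166),None,6.5)
E
```

```text
time: 8.82
position: [0.5609, 0.0526, 0.2104]
tool_rot: [-2.094, -2.342, 0.002]
ft_force: [-0.0, -0.5, -6.2]
grip_width: 0.339
t 8.88 pos [0.5611 0.0518 0.2104] ytool ang 6.33 units xyz [ 2.873  0.003 -0.003] turn -0.034 tilt [-8.0e-04 -1.1e-03 -1.0e+00]
```

View pics/w2.png

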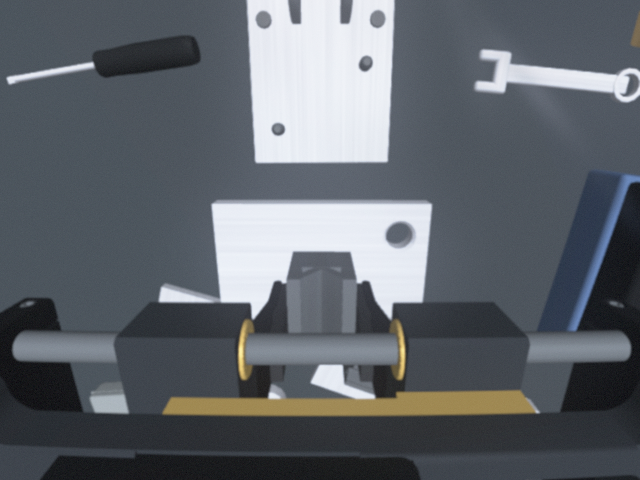

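Both pins are visible at (366,63) and (278,129), and the held plate's hole at (400,234) with the far edge at row 203. I measure the offset within this one view.

```bash
python3 - <<'E'
from h import *
f=load('w2'); im=f['im'].astype(int); g=im.mean(2)
def blob(u,v,r,z,th=130):
    w=g[v-r:v+r+1,u-r:u+r+1]; k,l,st,ce=cv2.connectedComponentsWithStats((w<th).astype(np.uint8))
    i=l[r,r]; c=ce[i]+[u-r,v-r]; print('blob',i,st[i],c.round(1),onplane(c,z,f)[0].round(4)); return onplane(c,z,f)[0][:2]
p1=blob(366,63,12,.030); p2=blob(278,129,12,.030)
d=p1-p2; m=(p1+p2)/2; a=np.degrees(np.arctan2(d[1],d[0])-np.arctan2(28,40)); print('pins mid',m.round(4),'dist',np.hypot(*d).round(4),'ang',a.round(2))
zt=.2104-.0039
h=blob(400,234,20,zt-.002)
# edges
def rowedge(cols,v0,v1,sign):
    return np.array([(c,v0+np.argmax(np.diff(g[v0:v1,c])*sign)+.5) for c in cols],float)
def coledge(rows,u0,u1,sign):
    return np.array([(u0+np.argmax(np.diff(g[r,u0:u1])*sign)+.5,r) for r in rows],float)
top=onplane(rowedge(range(230,420,5),190,215,1),zt,f)[:,:2]
L=onplane(coledge(range(212,285,5),205,228,1),zt,f)[:,:2]; Rr=onplane(coledge(range(212,285,5),418,440,-1),zt,f)[:,:2]
M=R.from_rotvec(get_state()['tool_rot']).as_matrix(); p=get_state()['position'][:2]
tx,ty=M[:2,0],M[:2,1]
for n,q in(('top',top),('L',L),('R',Rr),('hole',h[None])):
    print(n,((q-p)@np.c_[tx,ty]*1000).round(1)[[0,len(q)//2,-1]].tolist())
e=np.polyfit((top-p)@ty,(top-p)@tx,1); print('edge slope deg',np.degrees(e[0]))
# fixture base edges, z=.02
bl=onplane(coledge(range(40,150,5),240,262,1),.02,f)[:,:2]; br=onplane(coledge(range(40,150,5),380,402,-1),.02,f)[:,:2]
bb=onplane(rowedge(range(265,380,5),150,172,-1),.02,f)[:,:2]
for n,q in(('bl',bl),('br',br),('bb',bb)): print(n,((q-p)@np.c_[tx,ty]*1000).round(1)[[0,len(q)//2,-1]].tolist())
fb=np.polyfit((bb-p)@ty,(bb-p)@tx,1);fl=np.polyfit((bl-p)@tx,(bl-p)@ty,1);fr=np.polyfit((br-p)@tx,(br-p)@ty,1);print('base slopes deg',np.degrees([fb[0],-fl[0],-fr[0]]))
print('pins in tool',((np.array([p1,p2,m])-p)@np.c_[tx,ty]*1000).round(1).tolist())
E
```

```text
blob 0 [  0   0  25  25 525] [366.2  62.8] [0.5841 0.195  0.03  ]
blob 0 [  0   0  25  25 542] [278.  128.9] [0.5115 0.1303 0.03  ]
pins mid [0.5478 0.1626] dist 0.0973 ang 6.69
blob 1 [  7   9  25  20 398] [398.8 233.1] [0.5949 0.0905 0.2045]
top [[49.7, -43.4], [49.8, 1.6], [49.9, 44.2]]
L [[45.6, -52.6], [27.9, -52.2], [9.2, -52.3]]
R [[45.8, 52.4], [28.2, 52.1], [9.5, 52.3]]
hole [[34.7, 37.9], [34.7, 37.9], [34.7, 37.9]]
edge slope deg -0.0009729412534555868
bl [[160.3, -65.9], [113.9, -66.4], [68.7, -65.9]]
br [[160.4, 62.7], [114.1, 63.3], [68.9, 63.9]]
bb [[52.1, -55.5], [52.1, -1.9], [53.3, 51.6]]
base slopes deg [0.59551381 0.15769539 0.66336468]
pins in tool [[139.8, 38.7], [83.5, -40.6], [111.6, -1.0]]
```

```bash
python3 - <<'E'
from h import *
f=load('w2'); X=cloud(f); g=f['im'].mean(2)
for n,(u,v) in dict(pl=(240,230),pl2=(330,225),pr=(420,260),base=(320,130),base2=(320,80),bench=(200,180),pin=(366,61),pin2=(278,127),blk=(320,268)).items(): print(n,np.nanmedian(X[v-2:v+3,u-2:u+3].reshape(-1,3),0).round(4))
print(g[55:73,357:377:2].astype(int)); print(g[121:138,269:289:2].astype(int))
E
```

```text
pl [0.5159 0.081  0.1971]
pl2 [0.5613 0.0887 0.1973]
pr [0.6104 0.0753 0.1972]
base [0.55   0.1336 0.0188]
base2 [0.5451 0.1776 0.0188]
bench [ 0.4299  0.0697 -0.0008]
pin [0.5833 0.1953 0.0352]
pin2 [0.5118 0.132  0.0348]
blk [0.5579 0.0742 0.2202]
[[240 240 238 230 201 198 227 235 240 239]
 [239 239 230 185 150 147 181 227 240 240]
 [240 239 209 136 126 128 136 201 240 239]
 [239 237 174 120 127 132 127 171 238 240]
 [241 229 139 116 133 135 132 148 233 240]
 [240 212 114 119 137 137 131 130 228 239]
 [240 189 103 117 138 137 132 121 227 240]
 [237 164  95 118 136 138 134 114 222 240]
 [235 144  92 110 132 136 127 112 224 240]
 [233 132  88  99 122 130 116 117 227 240]
 [234 129  89  92 105 112 100 130 231 239]
 [235 140  86  87  94  98  95 151 235 240]
 [236 153  87  88  91  93 109 189 239 239]
 [237 179  99  88  88  89 139 222 241 239]
 [240 217 128  88  86 105 185 234 241 239]
 [241 235 174 118 113 150 224 238 241 239]
 [241 238 216 180 170 207 235 238 241 240]
 [241 240 236 227 224 234 240 238 241 240]]
[[240 239 239 236 235 237 238 241 241 239]
 [239 240 237 222 210 212 229 239 241 240]
 [240 240 224 176 155 161 196 235 240 239]
 [240 235 189 134 123 123 147 213 240 240]
 [240 228 143 120 126 123 116 171 236 239]
 [240 214 122 124 132 125 113 130 231 241]
 [240 200 113 130 135 130 112 113 223 240]
 [239 187 110 134 134 132 113 105 212 239]
 [240 188 106 132 134 129 107 101 205 240]
 [239 194 101 129 136 126 105 102 212 240]
 [239 216 104 116 131 120  98 105 223 240]
 [240 229 126 103 114 107  92 125 233 240]
 [239 238 166  98  98  91 100 172 236 240]
 [239 240 211 133 107 107 145 218 240 241]
 [239 241 232 193 161 166 205 236 241 240]
 [238 239 238 227 221 223 231 241 240 240]
 [238 241 239 237 237 239 237 241 238 240]]
```

```bash
cat > meas.py <<'E'
from h import *
def edges(f,g,zt,top,L,Rr):
    rowe=lambda cols,v0,v1,s: np.array([(c,v0+np.argmax(np.diff(g[v0:v1,c])*s)+.5) for c in cols],float)
    cole=lambda rows,u0,u1,s: np.array([(u0+np.argmax(np.diff(g[r,u0:u1])*s)+.5,r) for r in rows],float)
    return [onplane(q,zt,f)[:,:2] for q in (rowe(*top),cole(*L),cole(*Rr))]
def blob(f,g,u,v,r,z,th=180):
    w=g[v-r:v+r+1,u-r:u+r+1]; k,l,st,ce=cv2.connectedComponentsWithStats((w<th).astype(np.uint8))
    i=l[r,r]; c=ce[i]+[u-r,v-r]; print('blob',i,st[i],c.round(1)); return onplane(c,z,f)[0][:2]
E
python3 - <<'E'
from meas import *
f=load('w2'); g=f['im'].mean(2)
s=get_state(); M=R.from_rotvec(s['tool_rot']).as_matrix(); p=s['position'][:2]; B=M[:2,:2]
t=lambda q:((q-p)@B*1000).round(1)
for z in (.026,.030):
    p1=blob(f,g,366,63,12,z); p2=blob(f,g,278,129,12,z); d=p1-p2
    print('pins',t(p1),t(p2),'mid',t((p1+p2)/2),'dist',np.hypot(*d),'dang rel tool',np.degrees(np.arctan2(*(d@B)[[0,1]])-np.arctan2(28,40)))
for zt in (.1975,.2):
    T,L,Q=edges(f,g,zt,(range(230,420,5),190,215,1),(range(212,285,5),205,228,1),(range(212,285,5),418,440,-1))
    h=blob(f,g,400,234,20,zt-.0015,140); print(zt,'top',t(T)[::18].tolist(),'L',t(L)[[0,-1]].tolist(),'R',t(Q)[[0,-1]].tolist(),'hole',t(h))
E
```

```text
blob 1 [  5   5  14  16 171] [365.3  63.2]
blob 1 [  6   6  13  13 138] [277.9 128.9]
pins [140.1  38.3] [ 83.5 -41.2] mid [111.8  -1.4] dist 0.0975757203095398 dang rel tool 0.42436010354015896
blob 1 [  5   5  14  16 171] [365.3  63.2]
blob 1 [  6   6  13  13 138] [277.9 128.9]
pins [139.4  37.9] [ 83.5 -40.7] mid [111.5  -1.4] dist 0.09644574324138476 dang rel tool 0.4243601035402353
blob 1 [  6   9  26  21 439] [398.9 233.4]
0.1975 top [[47.9, -45.7], [47.9, -0.8], [48.1, 44.1]] L [[43.5, -55.4], [5.1, -55.2]] R [[43.8, 55.3], [5.5, 55.2]] hole [32.1 39.9]
blob 1 [  6   9  26  21 439] [398.9 233.4]
0.2 top [[48.4, -45.1], [48.4, -0.8], [48.6, 43.4]] L [[44.1, -54.6], [6.2, -54.4]] R [[44.4, 54.5], [6.6, 54.4]] hole [32.8 39.3]
```

```bash
python3 - <<'E'
from h import *
X=cloud(load('side0')); q=X[245:285,318:336].reshape(-1,3); print('bottle',np.nanmedian(q,0).round(3)); X=cloud(load('scene0')); print(X[240:255,285:297].reshape(-1,3)[::20].round(3).tolist())
goto((.561,.057))
E
```

```text
bottle [ 0.533 -0.043  0.048]
[[0.555, -0.026, 0.102], [0.538, -0.016, 0.097], [0.549, -0.017, 0.095], [0.559, -0.02, 0.091], [0.543, -0.009, 0.088], [0.552, -0.013, 0.079], [0.559, -0.024, 0.058], [0.543, -0.011, 0.057], [0.553, -0.014, 0.053]]
t 8.88 pos [0.5611 0.0518 0.2104] ytool ang 6.33 units xyz [ 0.13   0.013 -0.   ] turn 0 tilt [-8.0e-04 -1.1e-03 -1.0e+00]
```

```bash
python3 -m jog '[[[0,0.35,-0.035,0,-0.09],[0,0,0,0.7,0],[0,0,0,0.8,0],[0,0,0,0.8,0],[0,0,0,0.7,0],[0,0,0,0.4,0],[0,0,0,0,0],[0,0,0,0,0]]]' 60;  python3 - <<'E'
from h import *
grab('wrist','w3'); goto((.5485,.166),None,6.5); f=load('w3');X=cloud(f)
for n,(u,v) in dict(pl=(240,230),pl2=(330,225),pr=(420,260)).items(): print(n,np.nanmedian(X[v-2:v+3,u-2:u+3].reshape(-1,3),0).round(4))
g=f['im'][:200].mean(2); k,l,st,ce=cv2.connectedComponentsWithStats((g<180).astype(np.uint8)); print([(st[i].tolist(),ce[i].round(1).tolist()) for i in range(1,k) if 60<st[i,4]<2000])
E
```

```text
time: 9.88
position: [0.56, 0.0667, 0.076]
tool_rot: [2.084, 2.349, 0.003]
ft_force: [-0.1, -0.5, -5.9]
grip_width: 0.342
t 9.93 pos [0.5602 0.0667 0.0762] ytool ang 6.85 units xyz [2.5   0.006 0.   ] turn 0.069 tilt [ 3.e-03  4.e-04 -1.e+00]
pl [0.5148 0.0948 0.0627]
pl2 [0.56   0.1031 0.0631]
pr [0.6096 0.0895 0.063 ]
[([381, 35, 26, 28, 524], [393.7, 48.5]), ([240, 144, 23, 21, 390], [250.8, 153.8])]
```

View pics/w3.png

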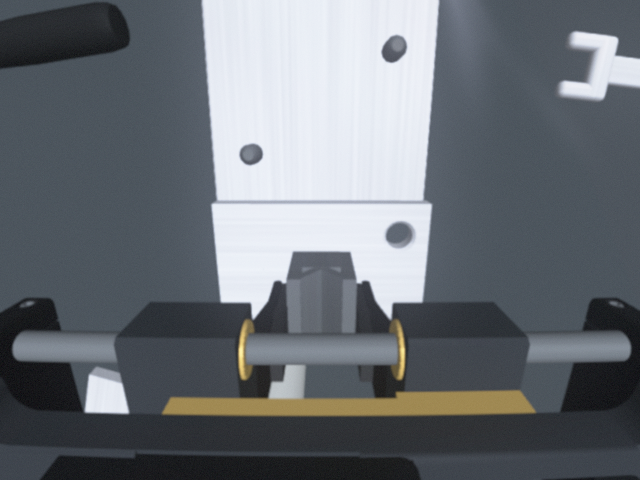

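```bash
python3 - <<'E'
from meas import *
f=load('w3'); g=f['im'].mean(2)
s=get_state(); M=R.from_rotvec(s['tool_rot']).as_matrix(); p=s['position'][:2]; B=M[:2,:2]
t=lambda q:((q-p)@B*1000).round(1)
for z in (.028,):
    p1=onplane((393.7,48.5),z,f)[0,:2]; p2=onplane((250.8,153.8),z,f)[0,:2]; d=p1-p2
    print('pins',t(p1),t(p2),'mid',t((p1+p2)/2),'dist',np.hypot(*d),'dang rel tool',np.degrees(np.arctan2(*(d@B)[[0,1]])-np.arctan2(28,40)))
# top faces
for (u,v) in ((394,48),(251,154)):
    w=cv2.GaussianBlur(g,(3,3),0)[v-15:v+16,u-15:u+16]; m=(w>112)&(w<165); 
    m=cv2.morphologyEx(m.astype(np.uint8),cv2.MORPH_OPEN,np.ones((5,5),np.uint8)); yy,xx=np.nonzero(m); c=np.array([xx.mean()+u-15,yy.mean()+v-15]); q=onplane(c,.036,f)[0,:2]; print('top face',m.sum(),c.round(1),t(q))
for zt in (.0635,):
    T,L,Q=edges(f,g,zt,(range(230,420,5),190,215,1),(range(212,285,5),205,228,1),(range(212,285,5),418,440,-1))
    h=blob(f,g,400,234,20,zt-.0015,140); print(zt,'top',t(T)[::18].tolist(),'L',t(L)[[0,-1]].tolist(),'R',t(Q)[[0,-1]].tolist(),'hole',t(h))
# base edges (left/right) at z=.02
T,L,Q=edges(f,g,.02,(range(230,420,50),190,215,1),(range(100,190,5),200,225,1),(range(100,190,5),415,440,-1))
print('base L',t(L)[[0,-1]].tolist(),'R',t(Q)[[0,-1]].tolist())
print('hole px grey centroid rim');
E
```

```text
pins [124.4  38.5] [ 69.1 -40.8] mid [96.7 -1.1] dist 0.09663637692085254 dang rel tool -0.09246648024884621
top face 191 [397.5  42.9] [125.4  38.8]
top face 200 [249.1 151.4] [ 70.9 -40.1]
blob 1 [  6   9  26  21 432] [398.7 233.3]
0.0635 top [[47.2, -45.6], [47.2, -0.8], [47.2, 44.0]] L [[42.9, -55.3], [4.7, -55.1]] R [[42.9, 54.7], [4.7, 55.0]] hole [31.3 39.7]
base L [[99.0, -65.1], [49.9, -65.1]] R [[99.1, 63.3], [50.0, 63.2]]
hole px grey centroid rim
```

```bash
python3 -m jog '[[[0,0.6,-0.016,0,0],[0,0.6,0,0,0],[0,0.6,0,0,0],[0,0.57,0,0,0],[0,0,0,0.2,0],[0,0,0,0,0],[0,0,0,0,0]]]';  python3 - <<'E'
from h import *
f=load('w3');g=f['im'].mean(2);s=get_state()
print(g[218:250,399].astype(int)); print(g[233,382:418].astype(int))
im,d,T,p=grab('wrist','w4'); goto((.5485,.166),None,6.5)
im=cv2.imread('pics/w4.png'); cv2.imwrite('pics/w4c.png',cv2.resize(im[150:350,200:450],None,fx=3,fy=3,interpolation=cv2.INTER_CUBIC))
print(s['ft_force'])
E
```

```text
time: 10.8
position: [0.5474, 0.159, 0.0668]
tool_rot: [2.086, 2.348, -0.0]
ft_force: [0.7, -0.2, -6.8]
grip_width: 0.335
[240 237 226 190 155 122 105 107 102 106 102 103 106 104 102 107 105 103
 103 105 105 105 106 108 123 146 155 160 162 175 206 229]
[236 230 219 191 149 115 105 104 104 104 105 108 106 101 103 102 106 107
 106 103 106 103 103 104 102 105 108 112 114 129 155 178 190 208 227 234]
t 10.85 pos [0.5475 0.1592 0.0669] ytool ang 6.75 units xyz [ 0.165  0.046 -0.   ] turn 0.05 tilt [ 6.e-04 -5.e-04 -1.e+00]
[ 0.70023703 -0.19000526 -6.78820527]
```

View pics/w4c.png

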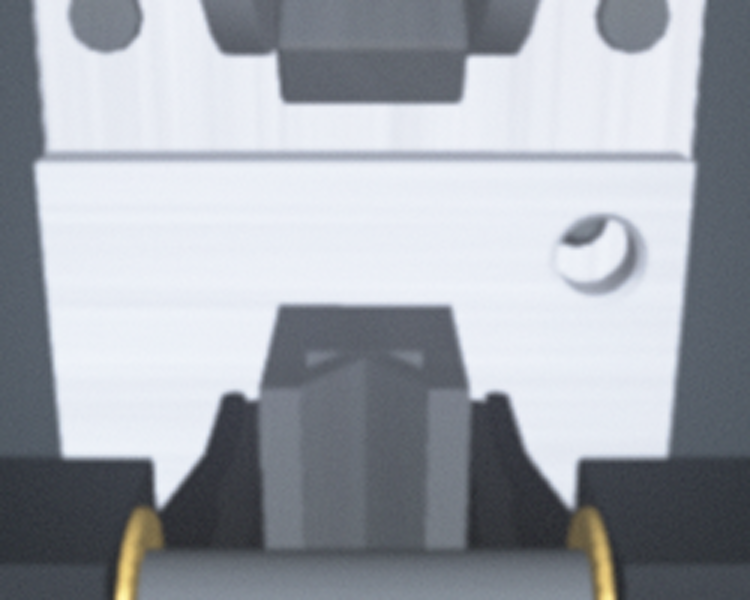

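```bash
python3 - <<'E'
from meas import *
f=load('w4'); g=f['im'].mean(2); s=get_state(); M=R.from_rotvec(s['tool_rot']).as_matrix(); p=s['position']; B=M[:2,:2]
t=lambda q:((q-p[:2])@B*1000).round(1)
for zt in (.0541,.0548):
    T,L,Q=edges(f,g,zt,(range(230,420,5),190,215,1),(range(212,285,5),205,228,1),(range(212,285,5),418,440,-1))
    h=onplane((400.2,234.3),zt,f)[0,:2]; print(zt,'top',t(T)[18],'L',t(L)[3],'R',t(Q)[3],'hole',t(h))
X=cloud(f); print('depth plate',np.nanmedian(X[225:235,230:330,2]),'base',np.nanmedian(X[180:195,240:285,2]),np.nanmedian(X[180:195,370:410,2]))
# expected pin-top circle if concentric with hole
for r in (.004,.006):
  for z in (.036,.032):
    a=np.linspace(0,2*np.pi,73); c=np.c_[h[0]+r*np.cos(a),h[1]+r*np.sin(a),0*a+z]; q=project(c,f); print(r,z,'u',q[:,0].min().round(1),q[:,0].max().round(1),'v',q[:,1].min().round(1),q[:,1].max().round(1))
np.set_printoptions(linewidth=200); print(g[219:250,384:418:1].astype(int)[::2])
E
```

```text
0.0541 top [46.9 -0.7] L [ 34.8 -55. ] R [34.9 55. ] hole [31.  40.3]
0.0548 top [47.  -0.7] L [ 35.  -54.7] R [35.1 54.8] hole [31.2 40.1]
depth plate 0.0537506098684228 base 0.018985059838310225 0.018835956408702614
0.004 0.036 u 386.0 400.3 v 217.8 231.6
0.004 0.032 u 384.8 398.8 v 216.1 229.7
0.006 0.036 u 382.4 403.8 v 214.3 235.0
0.006 0.032 u 381.3 402.3 v 212.7 233.0
[[239 239 239 239 239 238 239 238 239 238 239 238 238 238 238 236 236 237 237 238 237 237 238 238 238 237 238 237 238 238 237 238 238 237]
 [237 237 237 237 235 237 237 236 233 231 227 221 211 206 200 192 188 189 192 197 203 211 221 228 232 234 235 235 235 235 235 235 234 235]
 [238 238 238 238 239 236 230 217 199 183 172 161 152 147 140 134 129 137 168 197 203 192 184 183 189 204 223 232 235 236 235 235 236 234]
 [237 237 237 234 226 213 188 169 156 143 139 136 134 132 124 114 116 152 209 234 237 234 227 208 181 171 179 201 221 230 236 235 237 236]
 [237 235 229 214 185 154 140 132 133 134 133 135 130 121 114 117 150 206 235 240 239 239 237 227 193 159 158 172 187 213 229 235 236 236]
 [233 225 203 166 129 101  
[... 802 characters left out ...]
233]
 [231 227 222 220 226 235 239 240 239 240 239 238 236 236 237 239 237 227 205 177 154 139 135 131 131 142 169 193 205 209 217 227 233 234]
 [235 235 233 224 204 196 199 211 219 221 222 221 216 210 207 197 182 166 154 145 143 140 140 150 170 197 213 219 219 223 228 234 236 235]
 [241 240 238 237 231 219 198 182 173 172 172 170 170 166 163 160 158 156 152 150 151 164 182 207 218 224 225 227 230 235 237 238 239 238]
 [240 240 240 239 238 237 235 227 215 204 193 183 182 178 178 174 177 180 187 198 210 220 226 228 227 228 230 233 236 237 239 239 237 238]
 [239 238 238 239 239 239 239 239 238 237 234 232 231 232 230 229 230 232 230 232 232 232 232 234 235 236 237 238 237 238 237 238 237 237]]
```

```bash
python3 -m jog '[[[0,0.012,0.006,0.1,0],[0,0,0,0.1,0],[0,0,0,0.1,0],[0,0,0,0,0]]]'; python3 -m jog '[[[0,0,0,0.07,0],[0,0,0,0.07,0],[0,0,0,0,0]]]';python3 - <<'E'
from h import *
goto((.5485,.166),None,6.75); grab('wrist','w5')
im=cv2.imread('pics/w5.png'); cv2.imwrite('pics/w5c.png',cv2.resize(im[190:270,360:440],None,fx=6,fy=6,interpolation=cv2.INTER_CUBIC))
E
```

```text
time: 11.35
position: [0.5469, 0.1608, 0.054]
tool_rot: [-2.084, -2.35, 0.001]
ft_force: [-0.6, -0.2, -6.8]
grip_width: 0.341
time: 11.72
position: [0.5471, 0.1608, 0.0487]
tool_rot: [2.085, 2.35, -0.0]
ft_force: [0.4, -1.2, -6.6]
grip_width: 0.34
t 11.72 pos [0.5471 0.1608 0.0487] ytool ang 6.85 units xyz [ 0.124  0.051 -0.   ] turn 0.02 tilt [-2.e-04 -2.e-04 -1.e+00]
```

No reaction force, and the underside is about 10 mm below the pin tips, so both pins have entered the holes. I continue down to contact.

```bash
python3 -m jog '[[[0,0,0,0.05,0],[0,0,0,0.05,0],[0,0,0,0.03,0],[0,0,0,0,0]]]'; python3 -m jog '[[[0,0,0,0.03,0],[0,0,0,0.03,0],[0,0,0,0,0]]]'
```

```text
time: 12.28
position: [0.5471, 0.1609, 0.0436]
tool_rot: [2.085, 2.35, -0.0]
ft_force: [-0.1, 1.1, -5.8]
grip_width: 0.341
time: 12.65
position: [0.5472, 0.1611, 0.042]
tool_rot: [2.084, 2.35, 0.0]
ft_force: [-1.1, 0.7, -0.8]
grip_width: 0.338
```

```bash
python3 -m jog '[[[1,0,0,0,0],[1,0,0,0,0],[1,0,0,0,0],[1,0,0,0,0],[1,0,0,-0.4,0],[1,0,0,-0.8,0],[1,0,0,-0.9,0],[1,0,0,-0.9,0],[1,0,0,-0.9,0],[1,0,0,-0.9,0]]]' 30; python3 -m jog '[[[1,0,0,-0.6,0],[1,0,0,0,0],[1,0,0,0,0]]]'; python3 - <<'E'
from h import *
for n in ('wrist','scene'): grab(n,n+'6')
f=load('wrist6'); goto((.5485,.166)); X=cloud(f); b=load('scene6')
cv2.imwrite('pics/v6.png',np.hstack([cv2.resize(f['im'][:,:,::-1],(480,360)),cv2.resize(b['im'][270:400,290:405,::-1],(318,360),interpolation=cv2.INTER_CUBIC)]))
E
```

```text
time: 13.9
position: [0.5472, 0.1611, 0.236]
tool_rot: [2.084, 2.35, 0.002]
ft_force: [0.6, -0.1, -0.3]
grip_width: 0.998
time: 14.28
position: [0.5466, 0.1608, 0.2568]
tool_rot: [-2.084, -2.35, 0.001]
ft_force: [-0.3, -1.2, -0.2]
grip_width: 1.003
t 14.38 pos [0.5464 0.1607 0.2561] ytool ang 6.85 units xyz [ 0.125  0.068 -0.   ] turn 0 tilt [-2.1e-03 -7.0e-04 -1.0e+00]
```

View pics/v6.png

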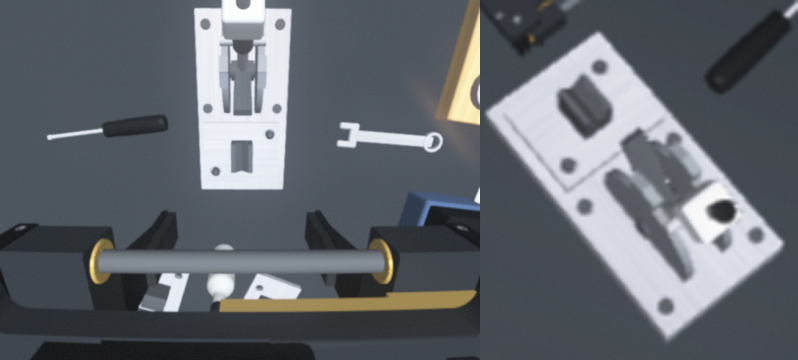

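The plate lies flat with both pins showing in its holes (wrist half ≈(270,134) and (215,171)). The collar and black tip are at about (708,208) in the right half. I measure plate height, lever angle and collar position.

```bash
cat > lev.py <<'E'
from h import *
a=np.radians(6.75); fx=np.array([np.cos(a),np.sin(a)]); fy=np.array([-fx[1],fx[0]]); seat=np.array([.5473,.1640])
def loc(P): return np.c_[(P[:,:2]-seat)@np.c_[fx,fy],P[:,2]]
def report(n):
    f=load(n); X=cloud(f).reshape(-1,3); g=f['im'].reshape(-1,3).astype(int); L=loc(X)
    pl=(abs(L[:,0])<.05)&(L[:,1]>-.04)&(L[:,1]<-.03); print(n,'plate -y strip z',np.nanpercentile(L[pl,2],[20,50,80]).round(4),pl.sum())
    pl=(abs(L[:,0]+.045)<.007)&(abs(L[:,1])<.03); print(n,'plate -x strip z',np.nanmedian(L[pl,2]).round(4)); pl=(abs(L[:,0]-.045)<.007)&(abs(L[:,1])<.015); print(n,'plate +x strip z',np.nanmedian(L[pl,2]).round(4))
    pl=(abs(L[:,0])>.056)&(abs(L[:,0])<.063)&(abs(L[:,1])<.16); print(n,'base z',np.nanmedian(L[pl,2]).round(4))
    up=(L[:,2]>.10)&(abs(L[:,0])<.04)&(L[:,1]>.0)&(L[:,1]<.25)&(L[:,2]<.2)
    wh=up&(g.min(1)>120); bk=up&(g.max(1)<90)
    for k,m in (('white',wh),('black',bk)):
        if m.sum()>5: print(n,k,m.sum(),'x',np.percentile(L[m,0],[3,50,97]).round(4),'y',np.percentile(L[m,1],[3,50,97]).round(4),'z',np.percentile(L[m,2],[3,50,97]).round(4))
    return L,wh,bk,f
E
python3 - <<'E'
from lev import *
for n in('scene6','wrist6'):
    L,wh,bk,f=report(n)
    Q=L[wh]
    # bin z by y
    for y in np.arange(.12,.22,.008):
        k=(Q[:,1]>=y)&(Q[:,1]<y+.008)
        if k.sum()>4: print(round(y,3),k.sum(),Q[k,2].max().round(3),np.median(Q[k,2]).round(3),Q[k,0].min().round(3),Q[k,0].max().round(3))
    Q=L[bk]; print(Q[np.argsort(-Q[:,2])][:8].round(3).tolist())
E
```

```text
scene6 plate -y strip z [0.0307 0.6634 0.6685] 517
scene6 plate -x strip z 0.5961
scene6 plate +x strip z 0.6163
scene6 base z 0.0209
scene6 white 410 x [-0.0228  0.0093  0.0251] y [0.0904 0.1507 0.1766] z [0.1039 0.1386 0.1532]
scene6 black 54 x [-0.0068  0.0014  0.0091] y [0.0629 0.171  0.1777] z [0.1012 0.1675 0.1715]
0.12 13 0.112 0.108 -0.023 0.027
0.136 16 0.149 0.14 -0.014 0.026
0.144 76 0.155 0.148 -0.018 0.022
0.152 73 0.153 0.146 -0.019 0.022
0.16 50 0.173 0.14 -0.018 0.022
0.168 52 0.168 0.138 -0.019 0.022
0.176 18 0.168 0.139 -0.013 0.016
[[0.004, 0.169, 0.172], [0.005, 0.166, 0.172], [0.003, 0.167, 0.171], [0.01, 0.17, 0.171], [0.005, 0.171, 0.171], [0.007, 0.166, 0.171], [0.008, 0.171, 0.17], [0.0, 0.171, 0.17]]
wrist6 plate -y strip z [0.0283 0.029  0.0298] 714
wrist6 plate -x strip z 0.3434
wrist6 plate +x strip z 0.2986
wrist6 base z 0.3493
wrist6 white 4151 x [-0.0237  0.0002  0.0239] y [0.0694 0.1413 0.1628] z [0.1035 0.1408 0.1498]
wrist6 black 184 x [-0.0088 -0.0011  0.0065] y [0.1294 0.133  0.1361] z [0.1003 0.1058 0.1127]
0.12 103 0.112 0.11 -0.026 0.025
0.128 113 0.131 0.128 -0.018 0.018
0.136 990 0.149 0.139 -0.02 0.02
0.144 776 0.151 0.149 -0.02 0.02
0.152 654 0.156 0.146 -0.02 0.019
0.16 301 0.156 0.143 -0.02 0.02
[[-0.002, 0.135, 0.114], [0.0, 0.135, 0.114], [-0.0, 0.135, 0.113], [0.002, 0.135, 0.113], [-0.005, 0.135, 0.113], [-0.0, 0.135, 0.113], [-0.003, 0.135, 0.113], [0.0, 0.135, 0.112]]
```

Plate seated: top at z ≈ 0.029–0.030 m. The lever is at q ≈ -0.385, with the collar centre about 154 mm along fixture y at z ≈ 0.1325 m. I move over it.

```bash
python3 - <<'E'
from lev import *
w=seat+fy*.1537; print(w); goto(w,.1155,6.75)
E
```

```text
[0.5292345  0.31663462]
t 14.38 pos [0.5464 0.1607 0.2561] ytool ang 6.85 units xyz [3.923 0.046 3.512] turn 0.021 tilt [-2.1e-03 -7.0e-04 -1.0e+00]
```

```bash
python3 -m jog '[[[1,0.8,0.04,0,0.02],[1,0.9,0,0,0],[1,0.9,0,0,0],[1,0.9,0,0,0],[1,0.42,0,0,0],[1,0,0,0,0],[1,0,0,0,0]]]' 60; python3 - <<'E'
from lev import *
w=seat+fy*.1537; goto(w,.1155,6.75)
grab('wrist','w7');grab('side','s7'); report('w7'); report('s7')
E
```

```text
time: 15.25
position: [0.531, 0.3148, 0.257]
tool_rot: [2.089, 2.345, -0.002]
ft_force: [0.7, -0.5, 0.7]
grip_width: 1.002
t 15.25 pos [0.531  0.3148 0.257 ] ytool ang 6.62 units xyz [ 0.056 -0.037  3.538] turn -0.026 tilt [-0.     -0.0016 -1.    ]
w7 plate -y strip z nan 0
w7 plate -x strip z 0.0291
w7 plate +x strip z 0.0289
w7 base z 0.0187
w7 white 2297 x [-0.0234  0.0012  0.0243] y [0.0934 0.1522 0.1762] z [0.1072 0.1415 0.1504]
w7 black 526 x [-0.0075  0.0005  0.0077] y [0.0599 0.1717 0.1795] z [0.1023 0.1679 0.1716]
s7 plate -y strip z [0.0276 0.0287 0.0304] 61
s7 plate -x strip z 0.0291
s7 plate +x strip z 0.029
s7 base z 0.0197
s7 white 223 x [-0.0241 -0.0043  0.0211] y [0.0931 0.1406 0.166 ] z [0.1048 0.1338 0.1574]
s7 black 65 x [-0.0135 -0.0053  0.0062] y [0.0629 0.1377 0.1701] z [0.1002 0.1097 0.1697]
  return np.nanmean(a, axis, out=out, keepdims=keepdims)
```

```bash
python3 -m jog '[[[1,0.05,-0.03,0.7,-0.02],[1,0,0,0.8,0],[1,0,0,0.8,0],[1,0,0,0.7,0],[1,0,0,0.5,0],[1,0,0,0,0],[1,0,0,0,0]]]'; python3 -m jog '[[[0,0,0,0,0],[0,0,0,0,0],[0,0,0,0,0],[0,0,0,0,0],[0,0,0,0,0],[0,0,0,0,0],[0,0,0,0,0],[0,0,0,0,0]]]' 60; python3 - <<'E'
from lev import *
goto(seat+fy*.1537,.1155,6.75)
E
```

```text
time: 16.23
position: [0.5296, 0.319, 0.1186]
tool_rot: [2.085, 2.349, 0.003]
ft_force: [-0.8, -0.5, -0.3]
grip_width: 1.004
time: 17.23
position: [0.5294, 0.3187, 0.1174]
tool_rot: [2.085, 2.349, 0.001]
ft_force: [2.7, 1.4, -1.9]
grip_width: 0.454
t 17.23 pos [0.5294 0.3187 0.1174] ytool ang 6.83 units xyz [-0.051 -0.01   0.047] turn 0.016 tilt [ 1.e-03  4.e-04 -1.e+00]
```

```bash
python3 -m jog '[[[0,0.05,0,-0.13,0],[0,0.05,0,-0.13,0],[0,0.05,0,-0.13,0],[0,0.04,0,-0.10,0],[0,0,0,0,0],[0,0,0,0,0]]]' 60; python3 - <<'E'
from lev import *
goto(seat+fy*.1537,.1155,6.75); grab('scene','s8'); grab('side','sd8'); report('s8'); report('sd8')
a=cv2.imread('pics/s8.png')[270:400,290:405]; b=cv2.imread('pics/sd8.png')[120:260,250:370]
cv2.imwrite('pics/v8.png',np.hstack([cv2.resize(a,(398,450),interpolation=cv2.INTER_CUBIC),cv2.resize(b,(386,450),interpolation=cv2.INTER_CUBIC)]))
E
```

```text
time: 17.98
position: [0.5284, 0.3262, 0.1358]
tool_rot: [2.085, 2.35, 0.001]
ft_force: [6.0, 2.7, -8.2]
grip_width: 0.455
t 17.98 pos [0.5284 0.3262 0.1358] ytool ang 6.83 units xyz [-0.24  -0.008  0.507] turn 0.016 tilt [ 5.e-04  4.e-04 -1.e+00]
s8 plate -y strip z [0.0265 0.0285 0.0312] 134
s8 plate -x strip z 0.029
s8 plate +x strip z 0.0285
s8 base z 0.0197
s8 white 51 x [-0.0225 -0.0082  0.0236] y [0.0594 0.0998 0.1841] z [0.1008 0.1127 0.1692]
s8 black 32 x [-0.0257 -0.      0.0285] y [0.0623 0.1726 0.1773] z [0.1024 0.1544 0.1707]
sd8 plate -y strip z [0.0279 0.0289 0.0305] 67
sd8 plate -x strip z 0.0289
sd8 plate +x strip z 0.0295
sd8 base z 0.0193
sd8 white 206 x [-0.0248 -0.002   0.0227] y [0.0921 0.1452 0.1643] z [0.1038 0.1475 0.1659]
sd8 black 286 x [-0.0345 -0.0044  0.0302] y [0.1059 0.1523 0.1718] z [0.1061 0.1599 0.194 ]
```

View pics/v8.png

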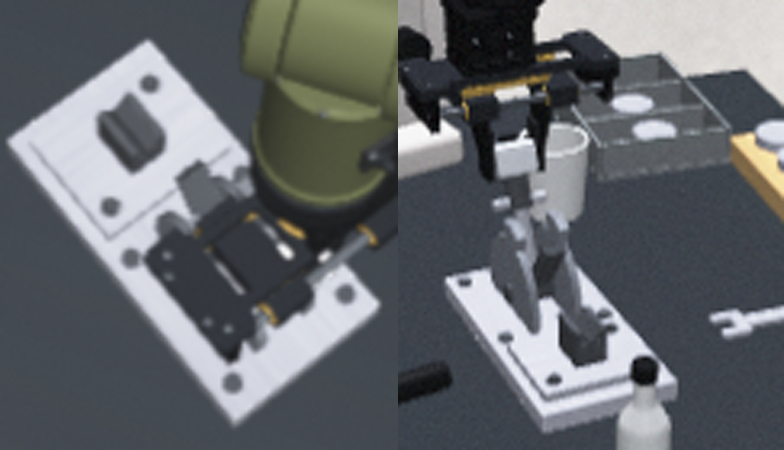

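The collar is up: its cross pin shows clear below the white block (right half ≈(520,203)), and the plate is seated. Now I start the arc.

```bash
python3 -m jog '[[[0,-0.13,0,-0.05,0],[0,-0.135,0,-0.045,0],[0,-0.155,0,-0.04,0],[0,-0.155,0,-0.04,0],[0,-0.157,0,-0.025,0],[0,-0.157,0,-0.023,0],[0,0,0,0,0]]]'; python3 - <<'E'
from lev import *
s=get_state(); p=s['position']; L=loc(p[None]+[0,0,.019])[0]; v=L[1:]-[.115,.037]; print(L.round(4),'r',np.hypot(*v).round(4),'q',-np.arctan2(*v).round(3),s['ft_force'].round(1))
E
```

```text
time: 18.95
position: [0.5322, 0.2939, 0.1455]
tool_rot: [-2.082, -2.349, -0.008]
ft_force: [4.8, 6.2, -8.9]
grip_width: 0.461
[0.0003 0.1308 0.1645] r 0.1284 q -0.123 [ 4.8  6.2 -8.9]
```

```bash
python3 -m jog '[[[0,-0.159,0,-0.01,0],[0,-0.159,0,-0.005,0],[0,-0.159,0,0.005,0],[0,-0.159,0,0.01,0],[0,-0.157,0,0.021,0],[0,-0.157,0,0.027,0],[0,-0.154,0,0.037,0],[0,-0.154,0,0.043,0],[0,0,0,0,0]]]'; cat > q.py <<'E'
from lev import *
s=get_state(); p=s['position']; L=loc(p[None]+[0,0,.019])[0]; v=L[1:]-[.115,.037]; print(L.round(4),'r',np.hypot(*v).round(4),'q',-np.arctan2(*v).round(3),s['ft_force'].round(1))
E
python3 q.py
```

```text
time: 20.08
position: [0.5379, 0.2458, 0.141]
tool_rot: [-2.08, -2.349, -0.011]
ft_force: [3.0, 8.7, -5.6]
grip_width: 0.454
[0.0003 0.0823 0.16  ] r 0.1273 q 0.259 [ 3.   8.7 -5.6]
```

```bash
python3 -m jog '[[[0,-0.15,0,0.05,0],[0,-0.15,0,0.056,0],[0,-0.145,0,0.066,0],[0,-0.143,0,0.072,0],[0,-0.09,0,0.05,0],[0,-0.05,0,0.03,0],[0,0,0,0,0],[0,0,0,0,0]]]'; python3 q.py
```

```text
time: 21.08
position: [0.5412, 0.2181, 0.1287]
tool_rot: [-2.078, -2.35, -0.012]
ft_force: [3.0, 7.9, -2.7]
grip_width: 0.456
[0.0003 0.0545 0.1477] r 0.1262 q 0.5 [ 3.   7.9 -2.7]
```

```bash
python3 -m jog '[[[0,-0.06,0,0.035,0],[0,-0.06,0,0.035,0],[0,0,0,0,0],[0,0,0,0,0]]]'; python3 q.py
```

```text
time: 21.58
position: [0.5417, 0.2135, 0.126]
tool_rot: [-2.078, -2.35, -0.012]
ft_force: [2.4, 9.0, -2.5]
grip_width: 0.455
[0.0003 0.0499 0.145 ] r 0.1261 q 0.543 [ 2.4  9.  -2.5]
```

```bash
cat > toe.py <<'E'
from lev import *
import sys
for n in ('scene','side','wrist'):
    grab(n,n+sys.argv[1]); L=loc(cloud(load(n+sys.argv[1])).reshape(-1,3))
    for y0 in np.arange(.024,.09,.008):
        k=(abs(L[:,0])<.009)&(L[:,1]>y0)&(L[:,1]<y0+.008)&(L[:,2]<.1)&(L[:,2]>.0)
        print(n,round(y0,3),k.sum(),np.percentile(L[k,2],[5,50,95]).round(4) if k.sum()>3 else '')
    k=(abs(L[:,0])<.03)&(L[:,1]>-.02)&(L[:,1]<.12)&(L[:,2]>.1)&(L[:,2]<.2)
    g=load(n+sys.argv[1])['im'].reshape(-1,3); m=k&(g.min(1)>120); print(n,'white',m.sum(),np.percentile(L[m],[3,50,97],axis=0).round(4).tolist() if m.sum()>3 else '')
E
python3 toe.py 9
```

```text
scene 0.024 0 
scene 0.032 0 
scene 0.04 15 [0.0352 0.0398 0.0424]
scene 0.048 14 [0.0357 0.0394 0.0466]
scene 0.056 0 
scene 0.064 13 [0.0363 0.0396 0.0435]
scene 0.072 6 [0.0381 0.0418 0.0471]
scene 0.08 7 [0.0863 0.0895 0.0976]
scene 0.088 28 [0.0746 0.0857 0.0956]
scene white 307 [[-0.0237, 0.0545, 0.1041], [-0.0003, 0.0775, 0.1137], [0.0254, 0.1179, 0.1573]]
side 0.024 0 
side 0.032 0 
side 0.04 4 [0.0383 0.0396 0.0413]
side 0.048 5 [0.0404 0.0412 0.0423]
side 0.056 10 [0.0199 0.0411 0.0424]
side 0.064 21 [0.0193 0.0416 0.0982]
side 0.072 10 [0.0278 0.0415 0.0908]
side 0.08 22 [0.0389 0.0718 0.0872]
side 0.088 24 [0.0231 0.0627 0.0758]
side white 160 [[-0.0259, 0.0362, 0.1039], [-0.0059, 0.0449, 0.1407], [0.0167, 0.1042, 0.1567]]
wrist 0.024 0 
wrist 0.032 0 
wrist 0.04 0 
wrist 0.048 0 
wrist 0.056 0 
wrist 0.064 0 
wrist 0.072 8 [0.0401 0.0409 0.0413]
wrist 0.08 31 [0.0402 0.0887 0.0936]
wrist 0.088 456 [0.0412 0.0867 0.0947]
wrist white 10965 [[-0.0236, 0.0503, 0.1062], [0.0005, 0.0729, 0.1469], [0.0245, 0.1164, 0.1592]]
```

The toe is flat at z ≈ 0.041 m, so the lever is fully over. I release the collar and raise straight up.

```bash
python3 -m jog '[[[1,0,0,0,0],[1,0,0,0,0],[1,0,0,0,0],[1,0,0,0,0],[1,0,0,0,0],[1,0,0,-0.4,0],[1,0,0,-0.8,0],[1,0,0,-0.9,0],[1,0,0,-0.9,0],[1,0,0,-0.5,0]]]'; python3 -m jog '[[[1,-0.8,0,-0.2,0],[1,-0.9,0,0,0],[1,-0.9,0,0,0],[1,-0.8,0,0,0],[1,0,0,0,0],[1,0,0,0,0]]]'; python3 toe.py 10; python3 - <<'E'
from lev import *
for n in('scene10','side10','wrist10'): report(n)
a=cv2.imread('pics/scene10.png')[270:400,290:405]; b=cv2.imread('pics/side10.png')[140:260,250:353]
cv2.imwrite('pics/v10.png',np.hstack([cv2.resize(a,(398,450),interpolation=cv2.INTER_CUBIC),cv2.resize(b,(386,450),interpolation=cv2.INTER_CUBIC)]))
E
```

```text
time: 22.98
position: [0.543, 0.2078, 0.2688]
tool_rot: [2.083, 2.349, 0.006]
ft_force: [-0.0, 1.0, -0.8]
grip_width: 0.999
time: 23.72
position: [0.5584, 0.0734, 0.2739]
tool_rot: [2.084, 2.351, 0.002]
ft_force: [0.1, 0.7, 0.1]
grip_width: 1.002
scene 0.024 7 [0.0275 0.0377 0.0426]
scene 0.032 7 [0.0359 0.0396 0.0449]
scene 0.04 11 [0.0263 0.0409 0.0442]
scene 0.048 11 [0.0357 0.0399 0.0449]
scene 0.056 12 [0.0345 0.0396 0.0421]
scene 0.064 1 
scene 0.072 0 
scene 0.08 2 
scene 0.088 27 [0.0737 0.0946 0.0989]
scene white 470 [[-0.0218, 0.0466, 0.1058], [0.0062, 0.0748, 0.1349], [0.0245, 0.1164, 0.1545]]
side 0.024 0 
side 0.032 0 
side 0.04 4 [0.0409 0.0418 0.0422]
side 0.048 3 
side 0.056 12 [0.0307 0.0407 0.0428]
side 0.064 18 [0.0168 0.0411 0.0972]
side 0.072 23 [0.0217 0.0828 0.0921]
side 0.08 15 [0.0186 0.0397 0.0729]
side 0.088 22 [0.0397 0.0639 0.0746]
side white 192 [[-0.0241, 0.0413, 0.1062], [-0.0101, 0.0523, 0.1308], [0.0158, 0.1023, 0.1442]]
wrist 0.024 151 [0.0281 0.03   0.0419]
wrist 0.032 153 [0.0397 0.0409 0.0421]
wrist 0.04 135 [0.0396 0.041  0.0421]
wrist 0.048 131
[... 521 characters left out ...]
 [0.04   0.0472 0.0547] z [0.1577 0.1636 0.1681]
side10 plate -y strip z [0.0282 0.0293 0.0307] 66
side10 plate -x strip z 0.029
side10 plate +x strip z 0.0293
side10 base z 0.0245
side10 white 193 x [-0.0241 -0.0102  0.0158] y [0.0413 0.0523 0.1032] z [0.1062 0.1308 0.1442]
side10 black 29 x [-0.0103 -0.0024  0.0058] y [0.0371 0.0437 0.05  ] z [0.1567 0.161  0.1653]
wrist10 plate -y strip z [0.0282 0.0289 0.0298] 836
wrist10 plate -x strip z 0.0291
wrist10 plate +x strip z 0.0288
wrist10 base z 0.3661
wrist10 white 2595 x [-0.0197 -0.0001  0.0193] y [0.0441 0.0655 0.0917] z [0.1068 0.1416 0.1498]
wrist10 black 527 x [-0.0075  0.      0.007 ] y [0.038  0.045  0.0516] z [0.1598 0.1634 0.1674]
```

View pics/v10.png

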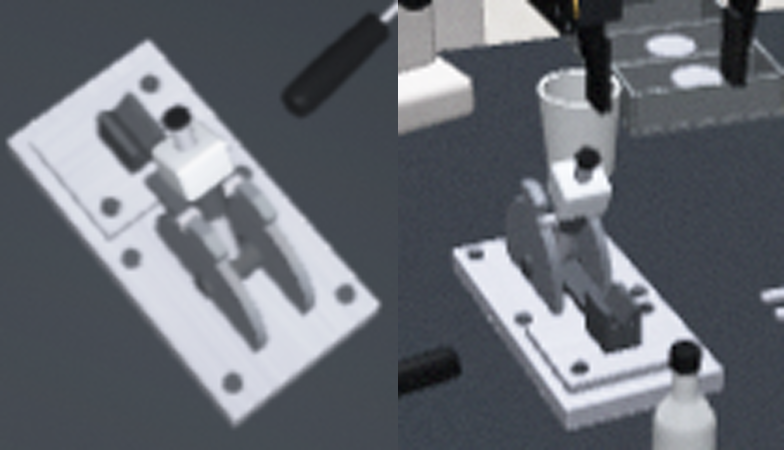

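The final view shows the black tip at (178,118) in the left half and the toe on the plate's edge. The collar sits low on the lever with the tip standing clear. The collar's top-back corner at z ≈ 0.150 matches the 0.149 expected when it is down (it would be about 0.165 if still up). The gripper is clear of everything, so I hand in.

```bash
python3 - <<'E'
from h import *
print(get_state()['time'],get_state()['ft_force'].round(1)); a,b=load('side0')['im'],load('side10')['im']
for n,(u,v) in dict(disc=(342,324),jar=(426,335),bar=(438,286),case=(273,352),bottle=(326,265),driver=(240,245),wrench=(375,216)).items(): print(n,np.abs(a[v-20:v+20,u-25:u+25].astype(int)-b[v-20:v+20,u-25:u+25]).mean().round(1))
print(job.close_job())
E
```

```text
23.875 [ 0.1 -0.1  0.5]
disc 2.0
jar 2.4
bar 2.0
case 1.9
bottle 2.1
driver 2.4
wrench 2.1
the job is handed in; nothing more can be done
None
```

The matching plate is seated over both pins and locked, and the job was handed in at 23.9 s of the 50 s allowed. It was the plate at about (0.49, -0.345), with holes at (±40, ±27) mm.

**What I did:** I lowered the plate over both pins until it touched the seat. Then I lifted the collar about 20 mm, took the lever over through the gate, released the collar and backed off.

**Last checks:**
- **Plate:** its top reads z ≈ 0.029 m on every side measured, against a nominal 0.030 m, so it is level and fully down. The difference is within the depth cameras' roughly 1 mm bias.
- **Lever:** about +0.505 rad, with the toe lying flat at z ≈ 0.041 m, about 2 mm over the plate.
- **Collar:** its highest corner is at 0.150 m, against 0.149 m expected when down and about 0.165 m if still up.
- **Other objects:** side pictures from start and end showed only noise around the bottle, disc, case, jar, bar, screwdriver and wrench. I did not compare the cup; the arm was not meant to touch it.
- **Robot:** wrist force was about 0 N and the gripper touched nothing.

**What disagreed:**
- **Plate height in the grip:** after lifting, the plate hung about 8 mm lower in the fingers than planned. I measured it in the hand and allowed for that.
- **Lever angle from the tool:** at the end of the push the tool's position implied about 0.54 rad with no clear rise in force at the stop. I relied on the toe height and tip position instead.

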